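Drift a monitor-arm foot into line and fit its thumb bolt

TASK

On the monitor-arm foot, the hole in the swing bar is out of line with the hole beneath it. Work the tapered drift down through both holes, without forcing it (keep pushes below about 20 N), until its collar bears firmly on the bar, about 10 N, so that the bar is levered into line; do not push the bar by hand. Then draw the drift out, stand it back in its wooden stand, and put the black thumb bolt in its place, fully home and let go, leaving the other things on the desk alone.

Things in the scene. Friction and masses are not known exactly. Their poses are not given: they have to be found in the camera images.
- foot: Grey steel bridge fixed to the desk, 70 x 180 mm, its top 60 mm above the desk, on two end legs. Origin: desk level under its centre; local y along its length, z up. Set flush in its top, towards -y, is a dark nut block 60 x 48 mm, 10 mm thick, with the lower hole: round, 16 mm, through, open space below it. The bar's pivot is 55 mm from the centre towards +y.
- nominal_hole (a point): Where the drawing puts the lower hole's centre: on the foot's top face (60 mm above the desk), 55 mm from the foot's centre towards its -y. The nut block was fitted with play, so the real hole lies anywhere up to 3.5 mm from here along the foot's local x and up to 3.5 mm along its y. Not measured, partly hidden by the bar: find it by feel. It does not give way.
- bar (a joint): Aluminium swing bar lying on the foot, 40 x 154 x 8 mm, top 68.5 mm above the desk; red pole socket over its pivot, top 108 mm above the desk. Value: angle (rad) about the upright pivot, 110 mm from its hole; 0 = its hole straight above nominal_hole, positive = off towards the foot's +x (5 to 6 mm at first). Held by friction alone: about 5 N sideways at the hole moves it; it stays where left.
- bar_hole (a point): Centre of the bar's through hole, a slot 16 mm wide across the bar and 24 mm long along it, on the bar's top face (8.5 mm above the foot's top); moves with the bar.
- stand: Light wooden block, fixed, 56 x 150 mm, 60 mm tall, with two 20 mm holes 55 mm deep in its top, at 45 mm from its centre along local +y and -y. The drift stands in one and the bolt in the other (either way round). Origin: desk level under its centre.
- drift: Tapered drift, loose, upright in the stand. Dark collar 30 mm wide, 5 mm thick; below it a steel pin 48 mm long, 15 mm in diameter for 13 mm, then tapering evenly to 3 mm at the tip; above it an orange grip 18 mm in diameter, ending 70 mm above the collar's underside. About 140 g. Origin: on the axis at the collar's underside; local z up the axis towards the grip.
- drift_tip (a point): Tip of the drift, on its axis, 48 mm below its origin.
- bolt: Thumb bolt, loose, upright in the stand. Black flange 32 mm wide, 6 mm thick; above it a black knob 26 mm in diameter, ending 42 mm above the flange's underside; below it a brass shank 14 mm in diameter, 32 mm long, chamfered to 11 mm over its last 3 mm. About 90 g. Origin: on the axis at the flange's underside; local z up the axis towards the knob.
- mug: White mug, bystander, 80 mm wide, 95 mm tall.
- mouse: Black computer mouse, bystander, 115 x 62 mm.
- screwdriver: Red-handled screwdriver lying on the desk, bystander, 170 mm long.
- jar: Small glass jar, bystander, 52 mm wide, 62 mm tall.
- gamepad: White game controller, bystander, about 150 x 150 mm.
- washer: Steel washer lying on the desk, bystander, 36 mm wide, 4 mm thick.
- plant: Small plant in a terracotta pot, bystander, 84 mm wide, about 120 mm tall.
There are look-alikes about, which are no part of the job. What is shaped like the drift but pink is not meant.

How it is judged:
On the way, in this order (a step that is already met when the one before it is completed fails the run):
1. the drift stands in both holes, upright, its collar bearing on the bar with more than 5 N (z of drift in the frame of foot between 0.066 and 0.0715 m and horizontal distance between drift and bar_hole below 0.006 m and angle between drift's own z axis and vertical below 0.09 rad and contact force between drift and foot above 5 N), for 0.2 s.
2. the drift is drawn out and back in the stand, upright, its collar on the block (z of drift in the frame of stand between 0.055 and 0.065 m and horizontal distance between drift and stand below 0.06 m and angle between drift's own z axis and vertical below 0.15 rad), for 0.2 s.
3. the bolt is fully home through both holes (z of bolt in the frame of foot between 0.066 and 0.0715 m and horizontal distance between bolt and bar_hole below 0.006 m and angle between bolt's own z axis and vertical below 0.09 rad), for 0.2 s.
At the end, for the whole second after the job is handed in: Bolt let go, upright (0.09 rad) in both holes, flange down on the bar (within 3 mm) and over its slot (6 mm); drift let go, upright (0.15 rad) in a hole of the stand, collar within 5 mm of the block's top; both at rest (all of step 2 and all of step 3 and linear speed of each of drift, bolt below 0.02 m/s); the robot touches nothing.
It fails at once if the drift or the bolt is forced against the foot or bar (more than 40 N) (contact force between any of drift, bolt and foot above 40 N).
It fails at once if the bar or foot is pushed by the gripper or arm itself (more than 5 N) (contact force between any of the fingers, the arm and foot above 5 N).
It fails at once if a bystander is moved by more than 20 mm (distance of any of mug, mouse, screwdriver, jar, gamepad, washer, plant from where it was at the start of the episode above 0.02 m).
It also fails if it takes over 72 s, if anything falls off the work surface, if the arm or the gripper's body presses on something with over 40 N, if the wrist force passes 120 N, or if a joint passes its speed limit or range.

ROBOT

A 7-joint arm with a two-finger parallel gripper is mounted at the origin on the work surface. World frame = base frame: x ahead of the robot, y to its left, z up, the work surface at z = 0. Lengths are in m, angles in rad, forces in N, time in s.
With the tool pointing down it reaches from about 0.35 to 0.9 m from the base axis. Payload 19.9 kg.
Tool frame: the origin (TCP) lies between the finger pads; the fingertips stand 19 mm ahead of it and the grasp point (between the pads) is the TCP; z points along the fingers, y is the direction in which the jaws open and shut (so a half turn about z gives the same grasp; the last joint's range is limited). The gripper opens to 94 mm and grips with 3 to 60 N. Pads are 16 mm wide; open, the fingers measure 119 mm over their backs; the gripper's body (75 mm by 177 mm) begins 78 mm behind the grasp point.
Start: joints at [1.302, 0.417, -0.01, 1.614, 0.005, 1.111, -0.053], TCP at [0.141, -0.609, 0.224] pointing down, gripper open.
Joint ranges: [-2.81, 2.81], [-0.39, 2.02], [-1.27, 1.25], [0.06, 2.57], [-1.19, 4.33], [0.19, 2], [-2.82, 2.82]. Speed limits (rad/s): [1.89, 1.89, 2.39, 2.39, 3.01, 3.01, 3.01].

INTERFACE

Orientations are given as a 3x3 rotation matrix whose columns are the frame's x, y, z axes.
In Python, from rig import robot gives the robot as it stands. Calls block until the motion is done:
- robot.move_ptp(position, orientation): joint-space move of the TCP to a pose.
- robot.move_linear(position, velocity=0.15, frame=None, threshold=None): straight line of the TCP; frame=None keeps the orientation; velocity is the mean speed in m/s. With threshold (N) it stops when the force on the tool has changed by that much, and returns True; else False.
- robot.goto_joints(angles): joint-space move.
- robot.gripper_to(opening): finger opening in m; the grip force is fixed at half the most; returns when the fingers have stopped.
- robot.pause(seconds).
- robot.ik(position, orientation): joint angles nearest the present ones, or None.
- robot.get_state(): the state.
- robot.grab_frame(name): name is "scene" or "top" or "wrist"; returns the picture (384x512x3 uint8, red, green, blue); there is no depth.
- robot.camera_info(name): a dict with "fx", "fy", "cx", "cy" (pixels), "rvec" (rotation vector, rad) and "tvec" (3), from world to camera coordinates, as OpenCV has them. Camera axes: x right, y down, z forward; pixel columns grow to the right and rows downward; lengths in m; the calibration is good to about 2 mm. A picture is of the moment at which its call begins: read the wrist's pose just before it. camera_info takes no time and is no camera call; for the wrist camera it gives the pose at the moment of the call.
A pose or a line that the arm cannot do raises robot.PlanningError and nothing moves.
- robot.sign_off(): hands the job in, once; it reports no verdict.
The state is a dict: "time": time; "qpos": joint angles; "joint_vel": joint speeds; "effort": joint torques, N m; "ee_pos": TCP position; "tool_rot": TCP orientation; "force": force on the tool from outside, world axes, zero at the start; "moment": the same for the moment, N m; "opening": finger opening in m.
Only numpy, scipy, OpenCV 4.12 (cv2) and the standard library are available. Lean on these libraries where they do the work, as an engineer would, in place of code of your own. Each camera call takes 0.05 s, during which the arm holds its last target. There are 200 camera calls.

## Working session

There is one attempt and no reset: what is moved stays moved. The work goes in short steps, each a Python script; the robot and the scene stay as the last script left them, time stands still between calls to the robot, and variables do not carry over. Pictures are saved under pics/ and viewed, about 8 in all and at most 12, crops included, and the job is handed in when it is done.

```bash
mkdir -p pics; ls; cat > h.py <<'E'
import numpy as np, cv2
from rig import robot
def cam(n):
    c=robot.camera_info(n); K=np.array([[c['fx'],0,c['cx']],[0,c['fy'],c['cy']],[0,0,1.]])
    R=cv2.Rodrigues(np.array(c['rvec'],float))[0]; t=np.array(c['tvec'],float).ravel()
    return K,R,t
def toplane(uv,z,c):
    K,R,t=c; o=-R.T@t; out=[]
    for u,v in np.atleast_2d(np.array(uv,float)):
        d=R.T@np.linalg.inv(K)@[u,v,1]; out.append(o+d*(z-o[2])/d[2])
    return np.array(out)
def proj(p,c):
    K,R,t=c; q=(K@(R@np.atleast_2d(p).T+t[:,None])).T; return q[:,:2]/q[:,2:]
def save(n,im): cv2.imwrite('pics/'+n,cv2.cvtColor(im,cv2.COLOR_RGB2BGR))
E
python3 - <<'E'
from h import *
a=robot.grab_frame('top'); b=robot.grab_frame('scene')
np.save('top.npy',a); np.save('scene.npy',b)
save('top.png',a); save('scene.png',b)
for n in('top','scene','wrist'):
    K,R,t=cam(n); print(n,K[0,0],-R.T@t,R[2])
print(robot.get_state())
E
```

```text
pics
top 438.85673509782345 [0.43243312 0.00408947 1.5198282 ] [ 0.06803436 -0.01383564 -0.99758704]
scene 358.61018089127674 [ 1.19031834 -0.58425085  0.62053785] [-0.62475106  0.55934874 -0.5448074 ]
wrist 311.7699208433332 [ 0.20738412 -0.59278721  0.38477762] [-0.22773538 -0.05177394 -0.97234565]
{'time': 0.1, 'qpos': array([ 1.30153844,  0.41791208, -0.01034234,  1.61411024,  0.00469554,
        1.11068846, -0.05298177]), 'joint_vel': array([ 4.67866571e-04, -1.93991384e-03, -2.25785618e-03, -1.71343317e-03,
        9.45996866e-05, -3.56280366e-04,  9.81191899e-04]), 'effort': array([ 6.55679669e-04, -8.52585340e+01,  6.40181489e-01, -4.26698720e+01,
       -4.88984969e-02,  1.63923256e-02,  8.73494446e-05]), 'ee_pos': array([ 0.1410646 , -0.60854754,  0.22389059]), 'tool_rot': array([[ 9.74161497e-01,  2.25852345e-01, -3.10382635e-04],
       [ 2.25852549e-01, -9.74160934e-01,  1.04897203e-03],
       [-6.54498450e-05, -1.09196887e-03, -9.99999402e-01]]), 'force': array([-0.45890135,  0.27766462, -0.79004092]), 'moment': array([ 0.04041736, -0.01272621, -0.07120675]), 'opening': 0.09415980909118522}
```

View pics/top.png

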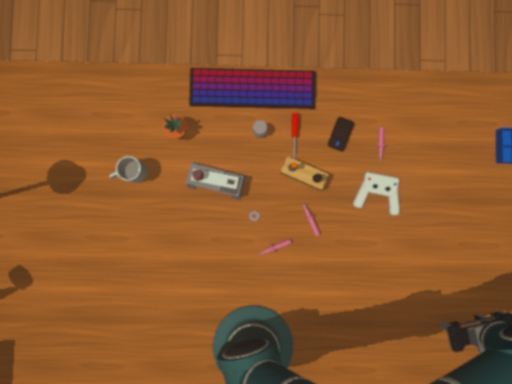

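View pics/scene.png

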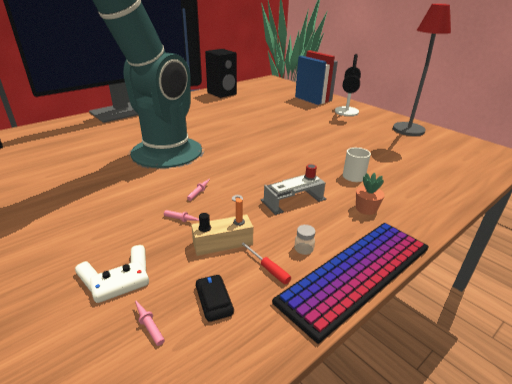

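Top view: the foot is at about (216,180), with its red socket at (198,173). The stand is at (305,173), with an orange grip at (293,165) and a black knob at (320,180). Drift candidates are the orange one at (293,165) in the stand, and the pink ones at (381,142), (312,219) and (277,246). I choose the orange one. For the bolt, the black knob at (320,180) is the only candidate, since the mouse at (341,134) is a different shape.

```bash
python3 - <<'E'
from h import *
a=np.load('top.npy'); c=cam('top')
crop=a[135:225,170:350]; save('c1.png',cv2.resize(crop,None,fx=4.4,fy=4.4,interpolation=cv2.INTER_CUBIC))
hsv=cv2.cvtColor(a,cv2.COLOR_RGB2HSV)
for n,z,(u,v) in [('socket',.108,(198,173)),('foot',.06,(216,180)),('grip',.13,(293,165)),('knob',.102,(320,180)),('stand',.06,(305,173))]: print(n,toplane((u,v),z,c),a[v,u],hsv[v,u])
E
```

```text
socket [[0.57389779 0.18806216 0.108     ]] [97 85 78] [11 50 97]
foot [[0.55657025 0.13375304 0.06      ]] [198 206 186] [ 42  25 206]
grip [[ 0.60387146 -0.11636139  0.13      ]] [199 108  10] [ 16 242 199]
knob [[ 0.56022762 -0.20735164  0.102     ]] [90 68 43] [ 16 133  90]
stand [[ 0.58645214 -0.16304634  0.06      ]] [194 148  78] [ 18 152 194]
```

View pics/c1.png

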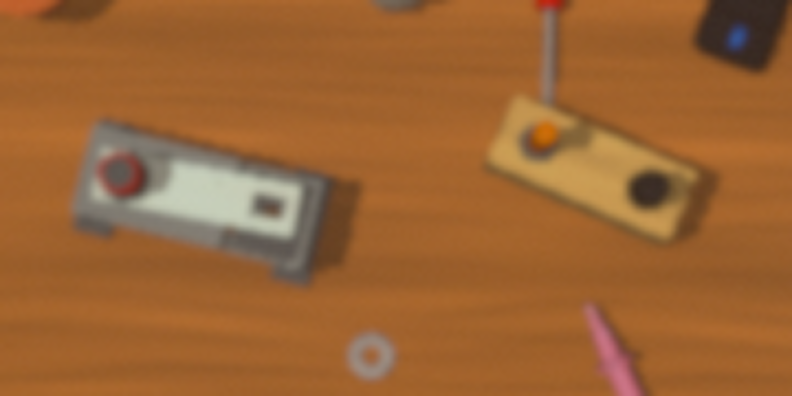

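The crop confirms it. The orange grip is in the stand at crop (540,135) and the black knob at (650,190). The foot's slot is at (267,206) and its socket at (122,174). Next I take closer wrist views.

```bash
cat >> h.py <<'E'
def orient(xdir):
    x=np.array([xdir[0],xdir[1],0.]);x/=np.linalg.norm(x);z=np.array([0,0,-1.]);return np.column_stack([x,np.cross(z,x),z])
def clock(): return robot.get_state()['time']
E
python3 - <<'E'
from h import *
fy=np.array([.24,.97])
for s in (1,-1):
    for p in [(.60,-.116,.2),(.54,.105,.2),(.56,-.207,.2)]:
        q=robot.ik(p,orient(s*fy)); print(s,p,None if q is None else np.round(q,2))
R=orient(fy) if robot.ik((.60,-.116,.2),orient(fy)) is not None else orient(-fy)
c=[];
robot.move_ptp((.585,-.19 if R[1,0]>0 else -.13,.25),R); robot.pause(.3)
c.append(cam('wrist')); a=robot.grab_frame('wrist')
robot.move_ptp((.55,.09 if R[1,0]>0 else .16,.25),R); robot.pause(.3)
c.append(cam('wrist')); b=robot.grab_frame('wrist')
import pickle; pickle.dump((c,a,b),open('w.pkl','wb'))
save('w1.png',a);save('w2.png',b); print(clock())
E
```

```text
1 (0.6, -0.116, 0.2) [ 0.61  0.49 -0.64  1.66  0.32  1.1  -0.36]
1 (0.54, 0.105, 0.2) [ 0.56  0.51 -1.05  1.8   0.49  1.12 -0.91]
1 (0.56, -0.207, 0.2) [ 0.72  0.44 -0.55  1.7   0.26  1.07 -0.15]
-1 (0.6, -0.116, 0.2) [ 0.89  0.66 -1.09  1.65  0.61  1.22  2.56]
-1 (0.54, 0.105, 0.2) [ 0.57  0.53 -1.08  1.8   0.51  1.13  2.22]
-1 (0.56, -0.207, 0.2) [-0.45  0.63  1.08  1.74 -0.6   1.16 -2.58]
4.075
```

View pics/w1.png

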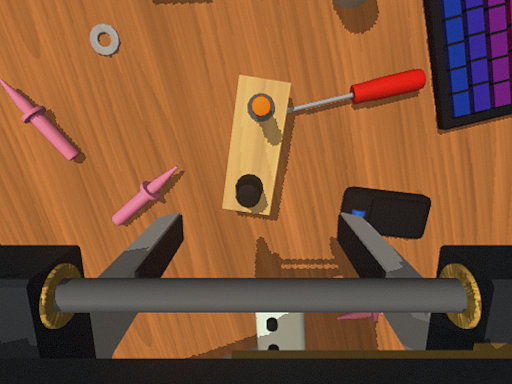

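View pics/w2.png

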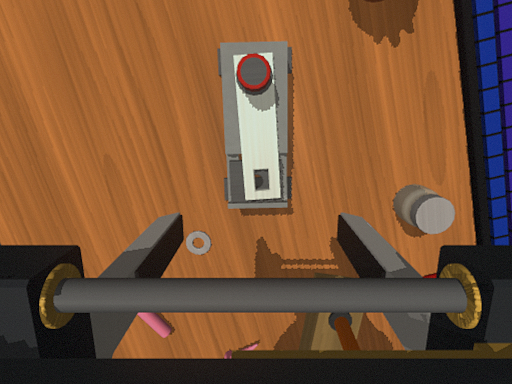

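Wrist view 1 shows the stand with its corners at (240,75), (291,81) and (222,209). The orange grip top is at (261,105), the dark collar is around it, and the black knob is at (249,190). View 2 shows the foot at (221..291, 43..207), the socket at (254,72), and the slot at (261,179) with the lower hole's dark arc inside it. I'll zoom both for accurate points.

```bash
python3 - <<'E'
from h import *; import pickle
c,a,b=pickle.load(open('w.pkl','rb'))
A=cv2.resize(a[65:225,210:305],None,fx=3.7,fy=3.7,interpolation=cv2.INTER_CUBIC)
B=cv2.resize(b[35:215,210:300],None,fx=3.3,fy=3.3,interpolation=cv2.INTER_CUBIC)
B=cv2.copyMakeBorder(B,0,max(0,A.shape[0]-B.shape[0]),0,0,cv2.BORDER_CONSTANT);A=cv2.copyMakeBorder(A,0,B.shape[0]-A.shape[0],0,0,cv2.BORDER_CONSTANT)
print(A.shape,B.shape); save('c2.png',np.hstack([A,B]))
ha=cv2.cvtColor(a,cv2.COLOR_RGB2HSV);hb=cv2.cvtColor(b,cv2.COLOR_RGB2HSV)
def blob(m,name,roi):
    k=np.zeros(m.shape,np.uint8);x0,y0,x1,y1=roi;k[y0:y1,x0:x1]=m[y0:y1,x0:x1]
    n,l,s,ce=cv2.connectedComponentsWithStats(k);i=1+np.argmax(s[1:,4]);
    ct=max(cv2.findContours((l==i).astype(np.uint8),0,1)[0],key=cv2.contourArea)
    r=cv2.minAreaRect(ct); print(name,s[i],ce[i],np.round(cv2.minEnclosingCircle(ct)[0],1),np.round(cv2.boxPoints(r),1).tolist());return (l==i),r
blob(((ha[...,0]<18)&(ha[...,1]>220)&(ha[...,2]>190)).astype(np.uint8),'orange',(240,85,285,130))
blob((ha[...,2]<60).astype(np.uint8),'knob',(230,165,275,215))
blob(((ha[...,0]>17)&(ha[...,0]<26)&(ha[...,2]>150)).astype(np.uint8),'stand',(210,65,305,225))
blob((hb[...,2]>200).astype(np.uint8)*(hb[...,1]<60),'bar',(210,35,300,215))
blob(((hb[...,0]<8)|(hb[...,0]>172)).astype(np.uint8)*(hb[...,1]>170),'socket',(225,45,285,105))
blob((hb[...,1]<70).astype(np.uint8),'foot',(210,35,300,215))
blob((hb[...,2]<110).astype(np.uint8),'slot',(248,165,275,194))
E
```

```text
(594, 352, 3) (594, 297, 3)
orange [252  96  18  20 231] [261.00865801 106.19480519] [260.5 105.5] [[252.0, 96.0], [269.0, 96.0], [269.0, 115.0], [252.0, 115.0]]
knob [236 175  27  32 679] [248.63917526 190.19587629] [248.6 190.2] [[236.0, 175.0], [262.0, 175.0], [262.0, 206.0], [236.0, 206.0]]
stand [ 223   75   68  140 4678] [254.10517315 140.04360838] [254.5 144.4] [[218.60000610351562, 207.3000030517578], [239.10000610351562, 74.69999694824219], [290.3999938964844, 82.69999694824219], [269.79998779296875, 215.1999969482422]]
bar [ 236   83   44  117 3046] [257.76756402 145.71240972] [257.5 140. ] [[235.39999389648438, 83.0], [272.29998779296875, 80.0999984741211], [281.6000061035156, 196.8000030517578], [244.8000030517578, 199.6999969482422]]
socket [237  54  34  36 339] [253.45722714  71.9439528 ] [252.7  71.2] [[237.0, 54.0], [270.0, 54.0], [270.0, 89.0], [237.0, 89.0]]
foot [ 218   41   74  168 9704] [255.71032564 127.8393446 ] [255.5 124. ] [[217.5, 42.5], [290.79998779296875, 40.79999923706055], [294.6000061035156, 206.8000030517578], [221.39999389648438, 208.5]]
slot [254 169  15  21 273] [261.0989011  178.91208791] [261.2 178.8] [[253.60000610351562, 169.5], [267.1000061035156, 168.5], [268.6000061035156, 188.3000030517578], [255.10000610351562, 189.3000030517578]]
```

View pics/c2.png

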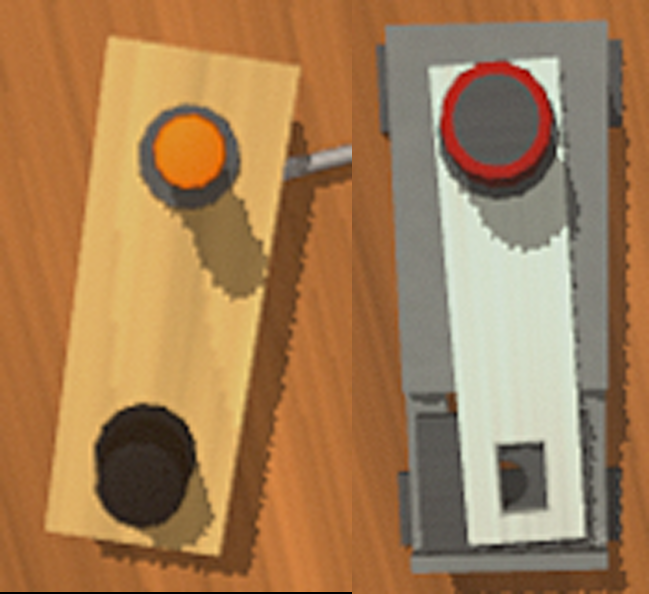

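```bash
python3 - <<'E'
from h import *; import pickle
c,a,b=pickle.load(open('w.pkl','rb'))
B=lambda x,y:(210+(x-352+.5)/3.3-.5,35+(y+.5)/3.3-.5); A=lambda x,y:(210+(x+.5)/3.7-.5,65+(y+.5)/3.7-.5)
P=lambda px,z,k:toplane(px,z,c[k])[:,:2]
f=P([B(386,25),B(607,22),B(607,570),B(412,570)],.06,1)
print('foot',f.round(4).tolist(),[np.linalg.norm(f[i]-f[i-1]).round(4) for i in range(4)])
ctr=f.mean(0); fy=(f[0]+f[1]-f[2]-f[3]);fy/=np.linalg.norm(fy);fx=np.array([fy[1],-fy[0]])
print('ctr',ctr,'fy',fy,'fx',fx)
nom=ctr-.055*fy;piv=ctr+.055*fy
sock=P([B(495,117)],.108,1)[0];slot=P([(261.1,178.9)],.0685,1)[0];hole=P([(256.3,182)],.06,1)[0]
edge=P([B(527,485)],.06,1)[0]
L=lambda p:np.round([(p-ctr)@fx*1e3,(p-ctr)@fy*1e3],1)
print('sock',sock,L(sock),'slot',slot,L(slot),'dist',np.linalg.norm(sock-slot),'hole',L(hole),'edge',L(edge))
cg=cam('top'); print('top sock',L(toplane((197.7,174.5),.108,cg)[0,:2]),'top slot',L(toplane((230.7,181.8),.0685,cg)[0,:2]))
s=P([A(108,37),A(300,67),A(219,556),A(45,531)],.06,0); print('stand',s.round(4).tolist(),[np.linalg.norm(s[i]-s[i-1]).round(4) for i in range(4)])
sc=s.mean(0);sy=(s[0]+s[1]-s[2]-s[3]);sy/=np.linalg.norm(sy);print(sc,'drift hole',sc+.045*sy,'bolt hole',sc-.045*sy)
print('grip top',P([A(189,150)],.13,0),'knob top',P([A(143,482)],.102,0),'knob@c',P([(248.6,190.2)],.08,0), 'collar',P([A(189,158)],.065,0))
E
```

```text
foot [[0.5443, 0.2351], [0.612, 0.219], [0.5719, 0.0433], [0.5046, 0.0601]] [np.float64(0.1794), np.float64(0.0697), np.float64(0.1802), np.float64(0.0694)]
ctr [0.55820518 0.13938046] fy [0.22186581 0.97507721] fx [ 0.97507721 -0.22186581]
sock [0.57033823 0.19409919] [-0.3 56. ] slot [0.55114283 0.08553631] [  5.1 -54.1] dist 0.11024681998308106 hole [ -0.5 -59.4] edge [  6.8 -59.1]
top sock [-0.4 50.7] top slot [  5.1 -55.4]
stand [[0.5898, -0.0801], [0.6415, -0.1015], [0.5839, -0.2402], [0.5322, -0.2187]] [np.float64(0.1501), np.float64(0.056), np.float64(0.1502), np.float64(0.056)]
[ 0.58683619 -0.16011369] drift hole [ 0.60410217 -0.11855787] bolt hole [ 0.56957021 -0.20166951]
grip top [[ 0.60419947 -0.11782102]] knob top [[ 0.57066339 -0.20031895]] knob@c [[ 0.57010773 -0.20067131]] collar [[ 0.60420309 -0.11851036]]
```

```bash
cat >> h.py <<'E'
ctr=np.array([.55820518,.13938046]);fy=np.array([.22186581,.97507721]);fx=np.array([fy[1],-fy[0]])
Rg=orient(fy); DH=np.array([.6041,-.1183]); BH=np.array([.5699,-.2010])
def W(lx,ly): return ctr+fx*lx*1e-3+fy*ly*1e-3
def P3(xy,z): return np.array([xy[0],xy[1],z])
def loc(): 
    s=robot.get_state(); p=s['ee_pos']; d=p[:2]-ctr
    return np.array([d@fx*1e3,d@fy*1e3,p[2]*1e3])
def F(base=np.zeros(3)):
    f=np.mean([robot.get_state()['force']],0)-base
    return np.array([f[:2]@fx,f[:2]@fy,f[2]])
def base(): robot.pause(.2); return robot.get_state()['force'].copy()
E
python3 - <<'E'
from h import *
robot.gripper_to(.05)
robot.move_ptp(P3(DH,.16),Rg)
robot.move_linear(P3(DH,.105),.08); robot.gripper_to(0); robot.pause(.1)
print(robot.get_state()['opening'],robot.get_state()['ee_pos'],robot.get_state()['force'])
robot.move_linear(P3(DH,.2),.12); robot.pause(.2)
print(robot.get_state()['opening'],robot.get_state()['force'])
robot.move_ptp(P3(W(2,-58.5),.2),Rg)
robot.move_linear(P3(W(2,-58.5),.17),.08)
b=base(); np.save('b.npy',b); print(loc(),b,clock())
w=robot.grab_frame('wrist'); s=robot.grab_frame('scene'); 
c=cam('scene'); u,v=proj(P3(W(2,-58.5),.09),c)[0].astype(int); print(u,v)
C=s[v-45:v+35,u-55:u+55]; save('c3.png',np.hstack([cv2.resize(C,(528,384),interpolation=cv2.INTER_CUBIC),w[180:372,190:322].repeat(2,0).repeat(2,1)]))
E
```

```text
0.01754452603195383 [ 0.60409969 -0.11831987  0.10503199] [-0.56151545 -0.15257228  1.55661455]
0.017626511980257373 [-0.27398844 -0.21755802 -1.47443244]
[  2.18209081 -58.40212386 170.35500187] [-0.30726157 -0.7907379  -1.10430027] 10.075
279 179
```

View pics/c3.png

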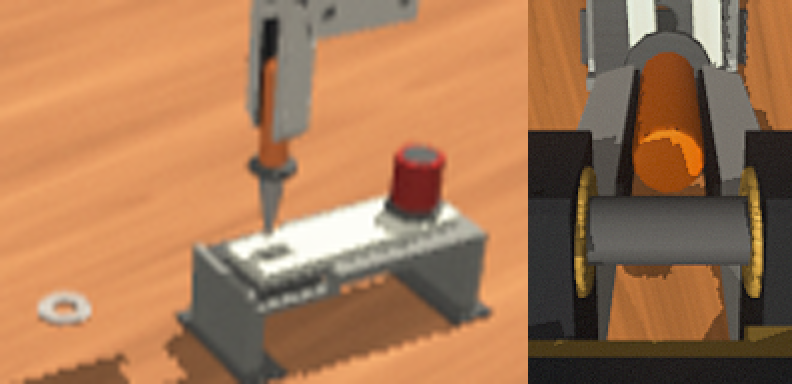

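The drift is held upright above the slot. Now I lower it gently and feel for the hole.

```bash
python3 - <<'E'
from h import *
b=np.load('b.npy')
hit=robot.move_linear(P3(W(2,-58.5),.146),.04,threshold=3); robot.pause(.1)
print('down',hit,loc().round(2),F(b).round(2))
if not hit:
    p=loc(); 
    def probe(dx,dy):
        h=robot.move_linear(P3(W(2+dx,-58.5+dy),.146),.02,threshold=2); r=loc(); f=F(b)
        print((dx,dy),h,r.round(2),f.round(2)); robot.move_linear(P3(W(2,-58.5),.146),.04); return r
    probe(0,7);probe(0,-7);probe(6,0)
    print('back',F(b).round(2))
print(clock())
E
```

```text
down False [  2.13 -58.44 146.23] [-0.02  1.25 -0.07]
(0, 7) True [  1.63 -52.93 145.67] [-0.87 -0.73  1.26]
(0, -7) True [  1.79 -63.58 145.78] [0.41 2.43 1.44]
(6, 0) True [  4.56 -58.67 145.37] [-0.76  0.92  0.91]
back [0.55 0.63 0.03]
12.7583
```

Both the feel and the image put the lower hole at about (-1.1, -58.3) mm in the foot frame. I work the drift down along the taper with small force-following corrections.

```bash
cat > ins.py <<'E'
from h import *
def work(hx,hy,z0,zend,b,off,fzmax=14,step=2,taper=True):
    ox=oy=0.; z=z0; hist=[]
    while True:
        z=max(z-step,zend)
        d=60-(z-off)         # tip depth below foot top, mm
        r=min(7.5,1.5+d*6/35)
        x=min(2,hx+max(0,8-r-.8)) if taper else hx
        hit=robot.move_linear(P3(W(x+ox,hy+oy),z*1e-3),.03,threshold=12)
        f=F(b); hist.append(np.r_[z,hit,loc(),f]); 
        if abs(f[1])>1.5: oy+=np.clip(.08*f[1],-.5,.5)
        if f[0]<-2 or f[0]>8: ox+=np.clip(.08*(f[0]-(3 if f[0]>0 else 0)),-.5,.5)
        if f[2]>fzmax or z<=zend or len(hist)>40 or hit: break
    print(np.array(hist).round(2)); return ox,oy
E
python3 - <<'E'
from ins import *
np.set_printoptions(suppress=True,linewidth=150)
b=np.load('b.npy'); print(work(-1.1,-58.3,146,115,b,93)); print(robot.get_state()['opening'],clock())
E
```

```text
[[144.     0.     1.94 -58.38 143.82   0.12   0.79   1.13]
 [142.     0.     2.02 -58.3  141.88   0.69   1.56  -0.35]
 [140.     0.     2.12 -58.15 139.95   2.02   2.    -0.33]
 [138.     0.     2.22 -57.99 137.99   4.13   1.32  -1.17]
 [136.     0.     1.89 -57.95 136.01   4.12   1.61   0.16]
 [134.     0.     1.27 -57.86 133.87   4.47   1.88   0.03]
 [132.     0.     0.9  -57.75 131.85   4.54   2.23  -0.69]
 [130.     0.     0.54 -57.58 129.81   4.93   1.47   0.33]
 [128.     0.     0.21 -57.56 127.84   3.87   1.62  -0.58]
 [126.     0.    -0.24 -57.46 125.73   4.27   1.38  -1.1 ]
 [124.     0.    -0.49 -57.48 123.81   4.85   1.56  -2.26]
 [122.     0.    -0.76 -57.36 121.89   4.39   1.75  -1.4 ]
 [120.     0.    -1.1  -57.31 119.87   5.05   0.55  -1.31]
 [118.     0.    -1.22 -57.38 117.75   4.49  -0.65  -1.73]
 [116.     0.    -1.22 -57.44 115.75   4.46  -1.96  -1.82]
 [115.     0.    -1.19 -57.46 114.9    3.59  -1.65  -0.72]]
(0.0, np.float64(0.8481183524533238))
0.01784538503078433 16.7583
```

```bash
python3 - <<'E'
from h import *
b=np.load('b.npy'); z=115.
while z>108:
    z-=.3; robot.move_linear(P3(W(-1.15,-57.5),z*1e-3),.015); f=F(b)
    if f[2]>9: break
robot.pause(.3); f=F(b); print(z,loc().round(2),f.round(2))
for _ in range(6):
    if f[2]>8.5: break
    z-=.3; robot.move_linear(P3(W(-1.15,-57.5),z*1e-3),.015); robot.pause(.15); f=F(b)
robot.pause(.5); s=robot.get_state(); print(z,loc().round(2),F(b).round(2),s['opening'],clock())
im=robot.grab_frame('scene'); c=cam('scene'); u,v=proj(P3(W(0,-50),.09),c)[0].astype(int)
save('c4.png',cv2.resize(im[v-45:v+35,u-55:u+55],(660,480),interpolation=cv2.INTER_CUBIC))
E
```

```text
112.90000000000002 [ -1.1  -57.43 113.36] [-0.66 -3.44 12.57]
112.90000000000002 [ -1.07 -57.43 113.36] [-1.02 -3.59 13.28] 0.017490884534812342 19.3083
```

View pics/c4.png

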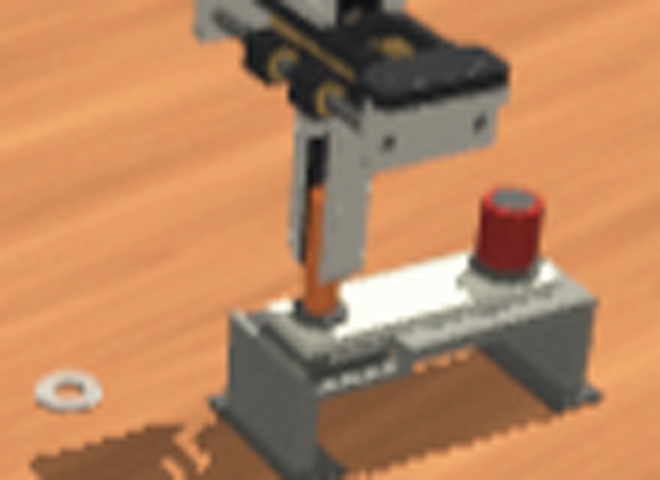

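The collar is seated flat on the bar at about 13 N, in line (view 8). Now I draw the drift straight out and return it to the stand.

```bash
python3 - <<'E'
from h import *
robot.move_linear(P3(W(-1.1,-57.45),.165),.06); b=base(); print(F(b),loc())
robot.move_linear(P3(W(-1.1,-57.45),.2),.1)
robot.move_ptp(P3(DH,.2),Rg)
robot.move_linear(P3(DH,.125),.12); robot.pause(.1); b=base()
hit=robot.move_linear(P3(DH,.104),.03,threshold=5); print(hit,robot.get_state()['ee_pos'],F(b).round(2))
robot.gripper_to(.05); robot.move_linear(P3(DH,.2),.15)
robot.move_ptp(P3(BH+[-0.01,-.07],.24),Rg); robot.pause(.2)
import pickle; c=cam('wrist'); a=robot.grab_frame('wrist'); pickle.dump((c,a),open('w3.pkl','wb')); save('w3.png',a)
print(clock(), proj([P3(DH,.13),P3(DH,.065),P3(BH,.102)],c))
E
```

```text
[0. 0. 0.] [ -1.21365383 -57.48323008 164.72283823]
True [ 0.60378224 -0.11824966  0.10484168] [-0.46  0.77  5.28]
26.05 [[271.26925507  -4.81212165]
 [268.94741796  19.65285391]
 [253.20605978 112.18649552]]
```

View pics/w3.png

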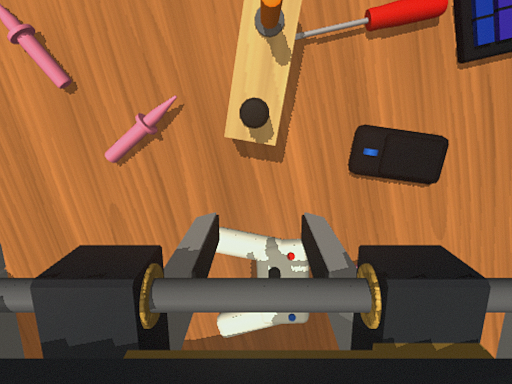

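The drift stands upright in the stand, with its collar at (268,20) against a predicted (269,20). The knob top at (254,112) matches its prediction. Next is the bolt.

```bash
python3 - <<'E'
from ins import *
np.set_printoptions(suppress=True,linewidth=150)
robot.move_ptp(P3(BH,.15),Rg)
hit=robot.move_linear(P3(BH,.089),.07,threshold=8); print(hit,robot.get_state()['ee_pos'])
robot.gripper_to(0); robot.pause(.1); print('open',robot.get_state()['opening'])
robot.move_linear(P3(BH,.17),.12)
T=(-1.1,-57.45)
robot.move_ptp(P3(W(*T),.17),Rg); robot.move_linear(P3(W(*T),.134),.08)
b=base(); np.save('b2.npy',b); print(loc(),b)
print(work(*T,134,101,b,61,fzmax=6,step=1.5,taper=False)); print(robot.get_state()['opening'],clock())
E
```

```text
False [ 0.57016084 -0.2010372   0.08939181]
open 0.02537113688987902
[ -0.89641771 -57.34750673 134.39402019] [ 0.85804151 -1.0274995  -1.02976663]
[[132.5    0.    -1.08 -57.48 132.53  -1.17   1.23   0.2 ]
 [131.     0.    -1.13 -57.5  130.91  -0.63   0.53   0.45]
 [129.5    0.    -1.16 -57.46 129.4   -0.52   1.32   0.08]
 [128.     0.    -1.13 -57.45 127.93  -1.04   0.92   0.17]
 [126.5    0.    -1.14 -57.47 126.42  -1.63   0.5    0.26]
 [125.     0.    -1.15 -57.47 124.92  -1.45   2.02   0.35]
 [123.5    0.    -1.13 -57.26 123.44  -2.29   1.44   0.77]
 [122.     0.    -1.32 -57.3  121.93  -1.26   1.01   0.68]
 [120.5    0.    -1.32 -57.3  120.43  -2.11   1.1   -0.56]
 [119.     0.    -1.51 -57.29 118.91  -1.36  -0.13   1.  ]
 [117.5    0.    -1.52 -57.31 117.38  -0.33   0.48   0.08]
 [116.     0.    -1.48 -57.33 115.91  -1.18   0.96   0.76]
 [114.5    0.    -1.52 -57.33 114.41  -2.     1.27   0.7 ]
 [113.     0.    -1.51 -57.32 112.9   -1.19   0.99   0.11]
 [111.5    0.    -1.49 -57.28 111.41  -1.05   0.04   0.22]
 [110.     0.    -1.53 -57.31 109.89  -0.58   0.9   -0.07]
 [108.5    0.    -1.51 -57.29 108.4   -1.28   0.17   0.21]
 [107.     0.    -1.51 -57.32 106.89  -1.29   0.77   0.71]
 [105.5    0.    -1.5  -57.28 105.41  -1.6    0.89   1.02]
 [104.     0.    -1.52 -57.3  103.9   -0.6    0.9    0.01]
 [102.5    0.    -1.5  -57.31 102.41  -1.12   0.97   0.46]
 [101.     0.    -1.54 -57.29 100.88  -0.72   0.94   0.65]]
(np.float64(-0.35178521276114255), np.float64(0.16151011068447194))
0.025497956094327128 36.4417
```

```bash
python3 - <<'E'
from h import *
b=np.load('b2.npy'); z=101.
while z>95.5:
    z-=.4; robot.move_linear(P3(W(-1.48,-57.3),z*1e-3),.02); f=F(b)
    if f[2]>4: break
print(z,loc().round(2),f.round(2))
robot.gripper_to(.05); robot.pause(.1); p=loc(); robot.move_linear(P3(W(p[0],p[1]),.18),.1)
robot.move_ptp(P3(W(0,-130),.22),Rg); robot.pause(.3)
c=cam('wrist'); a=robot.grab_frame('wrist'); s=robot.grab_frame('scene'); cs=cam('scene')
u,v=proj(P3((.57,-.02),.08),cs)[0].astype(int); print(u,v)
C=s[v-60:v+60,u-90:u+90]; uu,vv=proj(P3(W(-1.3,-57.4),.1105),c)[0].astype(int); print(uu,vv)
D=a[max(0,vv-70):vv+90,uu-60:uu+60]
D=cv2.resize(D,(240,360)) ; save('c5.png',np.hstack([cv2.resize(C,(540,360),interpolation=cv2.INTER_CUBIC),D])); print(clock())
E
```

```text
97.39999999999995 [ -1.46 -57.28  97.57] [-2.44  0.06  5.49]
258 196
258 108
41.175
```

View pics/c5.png

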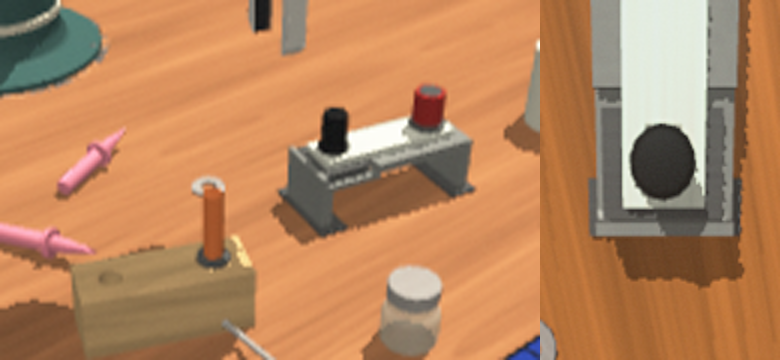

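The bolt is home and upright in the bar, the drift is upright in the stand with its collar down, and the gripper is clear of both. I'm handing in.

```bash
python3 -c "
from h import *
robot.sign_off()"
```

```text
the job is handed in; nothing more can be done
```

The job is done and handed in at about 41 s on the robot clock, under the 72 s limit; the hand-in reports no verdict.

- **Finding the hole:** The images and light probing agreed on the lower hole to about 1 mm. It is about 1 mm towards -x and 2.5–3.5 mm towards -y of nominal.
- **Drift:** It went down through both holes with about 5 N sideways. It seated at the expected height and its collar bore on the bar at about 13 N, a little above the 10 N asked, for more than 0.5 s. It then drew straight out and went back in the stand, collar on the block.
- **Bolt:** It slid in with about 1 N resistance. The flange met the bar at the expected height (TCP at 97.6 mm, expected 97.5 mm) with about 5.5 N.
- **Last pictures:** The bolt is upright and home in the bar, the drift is upright in the stand, and the gripper is open and clear of both. I saw no bystander disturbed in the last pictures, but I did not measure their positions.

No check failed. The one small mismatch was the socket position: the first coarse top view put it about 5 mm from the closer wrist view. I used the wrist view, because it matched the given sizes.

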